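# Turn a back-to-front clamp arm on a tilted chassis

## Task

The bare metal cover-clamp arm on the tilted chassis has been put on back to front. Lift it off its pivot pin, turn it end for end and refit it fully down on the pin, same face up, its narrow nose pointing up the slope just to the left of the keeper hook; then swing the nose to the right under the keeper's lip until it meets the keeper's post, and let go. Leave the bottle, mug, screwdriver and meter where they are.

Things in the scene. Friction and masses are not known exactly. Their poses are not given: they have to be found in the camera images.
- chassis: Fixed cream chassis, 300 wide (y) x 270 (x) x 50 mm, on a grey stand. Its top panel slopes up away from the robot at 25 degrees. Origin: foot of the pivot pin, mid panel, on its surface; z: the pin's axis, square to the panel (leans to the robot); x: up the slope; y: left across it. Bow handles 37 mm tall at y = +-135, x = +-65 mm; knobs 14 mm tall at the upper edge, x over 105, y under -46 mm.
- pin_tip (a point): Top of the steel pivot pin, 30 mm above the panel on the chassis's z axis. Pin 14 mm across; its top 8 mm taper to 7 mm. Two stop studs, 12 mm across and 13 mm tall, stand 44 mm left and right of the pin (chassis x = 0, y = +-44): the arm swings only about 45 degrees either way from lying along x, so to be turned end for end it must be lifted over the pin.
- keeper (a point): Middle of the top of the keeper, a dark steel hook at chassis x = 84 to 108 mm. Post: y = -23 to -9 mm, 21 mm tall, on the right. Lip: y = -23 to 11 mm, underside 15 and top 21 mm above the panel, overhanging to the left (+y); the nose goes in only by swinging to the right beneath the lip, arm down on the panel.
- latched (a point): Fixed point of the chassis 100 mm from the pin's axis up the slope (its +x), 5 mm above the panel: where nose is when the arm is home, lying along +x beneath the lip and against the post.
- clamp: Loose bare aluminium clamp arm, 194 mm long, 10 mm thick, 0.17 to 0.29 kg, flat on the panel, the pin through its hole (17.5 mm). Origin: hole centre at the underside; x: to the nose; z: out of the panel. Hub 50 x 44 mm; nose 16 mm wide to x = 122; tail 44 mm wide to x = -72 mm. At the start the nose points down the slope (chassis -x), give or take 20 degrees; it belongs up the slope (+x).
- rib (a point): Grip point, middle of the arm's upright grip rib on the tail: 43 mm from the hole's axis (arm x = -43 mm), 34 mm above the underside. Rib 12 mm thick (arm y), 46 mm long (x = -66 to -20 mm), from 10 to 55 mm above the underside.
- nose (a point): Point on the arm's nose, 100 mm from the hole's axis, at mid thickness (5 mm above the underside).
- cleaner: Bystander: blue bottle, 60 mm across, 170 mm tall; origin at the centre of its base.
- mug: Bystander: white mug, 80 mm across, 90 mm tall; origin at the centre of its base.
- driver: Bystander: screwdriver 200 mm long lying on the bench.
- meter: Bystander: grey meter case, 90 by 140 by 45 mm tall; origin at the centre of its base.
Things that resemble listed ones, but are neither listed nor needed, are in the scene too. What is meant by the clamp is not orange, and is the larger of those in its own colour.

How it is judged:
On the way, in this order (a step that is already met when the one before it is completed fails the run):
1. the arm is lifted clear of its pin (z of clamp in the frame of chassis above 0.033 m), for 0.1 s.
2. the arm is back down on its pin, nose up the slope, still to the left of the keeper (distance between clamp and chassis below 0.005 m and angle between the z axis of clamp and the z axis of chassis, either way round below 0.07 rad and x of nose in the frame of chassis above 0.05 m and angle between clamp's own z axis and vertical below 0.6 rad and y of nose in the frame of chassis above 0.015 m), for 0.1 s.
At the end, for the whole second after the job is handed in: The arm is right face up, fully down on its pin (hole centre within 5 mm of the pin's foot, flat to the panel within 4 degrees), its nose beneath the keeper's lip within 9 mm of the home point, at rest and released (distance between clamp and chassis below 0.005 m and angle between the z axis of clamp and the z axis of chassis, either way round below 0.07 rad and angle between clamp's own z axis and vertical below 0.6 rad and distance between nose and latched below 0.009 m and linear speed of clamp below 0.02 m/s and angular speed of clamp below 0.1 rad/s); the robot touches nothing.
It fails at once if a bystander (bottle, mug, screwdriver, meter) is moved more than 30 mm (distance of any of cleaner, mug, driver, meter from where it was at the start of the episode above 0.03 m).
It also fails if it takes over 48 s, if anything falls off the work surface, if the arm or the gripper's body presses on something with over 40 N, if the wrist force passes 120 N, or if a joint passes its speed limit or range.

## Robot

A 6-joint arm with a two-finger parallel gripper is mounted at the origin on the work surface. World frame = base frame: x ahead of the robot, y to its left, z up, the work surface at z = 0. Lengths are in m, angles in rad, forces in N, time in s.
With the tool pointing down it reaches from about 0.375 to 0.9 m from the base axis. Payload 3.1 kg.
Tool frame: the origin (TCP) lies between the finger pads; the fingertips stand 17 mm ahead of it and the grasp point (between the pads) lies 2 mm behind it (robot.nose_length is the distance from the TCP to the fingertips, in m); z points along the fingers, y is the line along which they close (so a half turn about z gives the same grasp; the last joint's range is limited). The gripper opens to 87 mm and grips with 3 to 60 N. Pads are 19 mm wide; open, the fingers measure 117 mm over their backs; the gripper's body (75 mm by 190 mm) begins 51 mm behind the grasp point.
Start: joints at [-1.468, 0.527, 1.433, -0, 1.181, -0.178], TCP at [0.174, -0.6, 0.24] pointing down, gripper open.
Joint ranges: [-3.08, 3.08], [-0.75, 2.2], [0.22, 2.44], [-1.43, 4.57], [0, 2.65], [-2.85, 2.85]. Speed limits (rad/s): [2.79, 2.79, 3.14, 3.14, 3.14, 3.14].

## Interface

Orientations are given as a unit quaternion [x, y, z, w].
In Python, from rig import robot, cams gives the robot as it stands.
- The arm moves only by the shell command python3 -m pendant 'ROWS' [FORCE]. ROWS is JSON, a list of rows, each an object with "jaw": the opening, from 0 (shut) to 1 (fully open); "linear": the shift along the tool's x, y, z in cm, a list of three; "twist": the turn about the tool's z in degrees. A call has 1 to 12 rows; each row shifts and turns the commanded pose from where the row before left it, along the tool's axes as they then stand; what a row does not reach is not made up. A row lasts 1/12 s, in which the tool goes at most 41.7 mm and 7.16 degrees, less where a joint would pass 70% of its speed; a pose out of reach is approached as far as the arm can. A call is refused whole if a number of a shift passes 4.17 or a number of a turn 7.16, either way. A call with a gripper value outside its range is refused whole. The fingers move at their own pace and stop on an object; FORCE is the grip in N (left out, the last holds). Time passes only in rows, so rows that do not move let the fingers close. It gives the time, the measured TCP pose, the force, the opening and the grip force at its end, in the units of the state.
- robot.get_obs(): the state, without advancing time (a new reading comes with each control period).
- cams.camera(name): name is "side" or "top" or "wrist"; returns a dict with "color" (420x560x3 uint8, blue, green, red), "depth" (420x560 float32, m along the optical axis (not along the pixel's ray), 0 where there is no reading), "fov_y" (degrees; the focal length in pixels is half the picture's height over the tangent of half this angle, whatever the lens; pixels are square), "cx", "cy" (the principal point, pixels), "view" (4x4, takes a point from world to camera coordinates). Camera axes: x right, y down, z forward; pixel columns grow to the right and rows downward; lengths in m; the calibration is good to about 2 mm. A picture is of the moment at which its call begins.
- robot.hand_in(): hands the job in; it is judged then, once.
The state is a dict: "time": time; "q": joint angles; "joint_velocities": joint speeds; "joint_torque": joint torques, N m; "position": TCP position; "tool_rot": TCP orientation; "ft_force": force on the tool from outside, world axes, zero at the start; "moment": the same for the moment, N m; "grip_width": finger opening in m; "grip_force": force on a finger pad.
Only numpy, scipy, OpenCV 4.12 (cv2) and the standard library are available. Lean on these libraries where they do the work, as an engineer would, in place of code of your own. Each camera call takes 0.05 s, during which the arm holds its last target. There are 200 camera calls.

## Working session

There is one attempt and no reset: what is moved stays moved. The work goes in short steps, Python scripts to look and compute and a shell command to move; the robot and the scene stay as the last step left them, time stands still between calls to the robot, and variables do not carry over. Pictures are saved under pics/ and viewed, at most 10 in all, crops included, and the job is handed in when it is done.

```bash
ls; mkdir -p pics; python3 - <<'E'
from rig import robot,cams
import cv2,numpy as np
o=robot.get_obs();print({k:np.round(v,3) for k,v in o.items()})
ims=[]
for n in ["top","side"]:
    c=cams.camera(n);np.savez('/tmp/%s0.npz'%n,**c);cv2.imwrite(f'pics/{n}0.png',c['color']);print(n,c['fov_y'],c['cx'],c['cy'],np.round(c['view'],3).tolist(),(c['depth']>0).mean())
E
```

```text
pics
{'time': np.float64(0.0), 'q': array([-1.467,  0.528,  1.434, -0.   ,  1.181, -0.178]), 'joint_velocities': array([-0.001, -0.001, -0.001,  0.001, -0.   , -0.   ]), 'joint_torque': array([ -0.   , -44.004, -17.659,   0.063,   0.058,  -0.   ]), 'position': array([ 0.174, -0.6  ,  0.239]), 'tool_rot': array([ 0.99 ,  0.14 ,  0.   , -0.001]), 'ft_force': array([-0.292, -0.542,  0.421]), 'moment': array([-0.06 ,  0.012,  0.028]), 'grip_force': np.float64(0.0), 'grip_width': np.float64(0.087)}
top 51.752882908494605 270.40794638277646 217.7057381538933 [[0.002, -1.0, -0.021, 0.015], [-0.997, -0.0, -0.075, 0.487], [0.075, 0.021, -0.997, 1.27], [0.0, 0.0, 0.0, 1.0]] 0.9957270408163266
side 49.39851962665244 286.5684156513793 206.16290170678286 [[-0.83, -0.558, -0.025, 0.404], [-0.239, 0.395, -0.887, 0.261], [0.504, -0.73, -0.461, 1.19], [0.0, 0.0, 0.0, 1.0]] 0.995297619047619
```

View pics/top0.png

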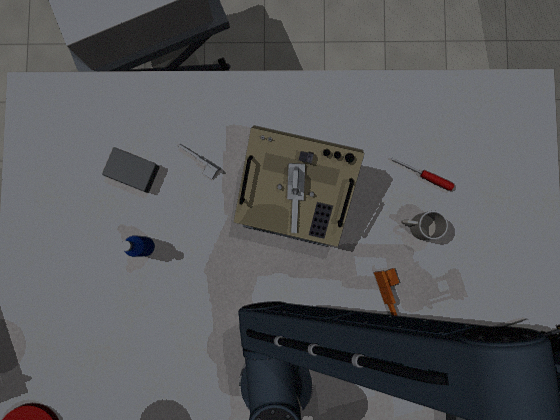

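View pics/side0.png

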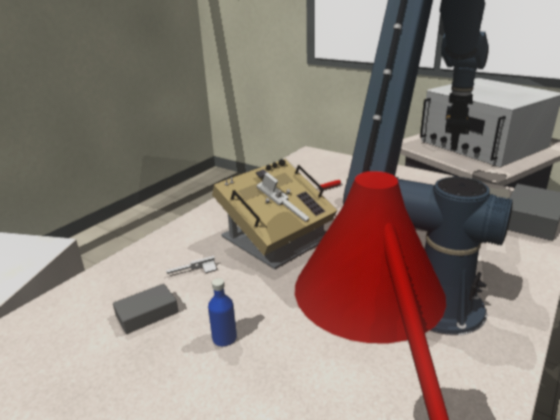

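Top view: the chassis spans about (235–363, 127–246). The clamp on it has its nose at about (294,232), its tail at about (296,168) and the keeper near (308,157). The smaller silver clamp at (205,165) and the orange one at (388,285) are decoys. Next I'll fit the panel plane from depth and look at a closer crop.

```bash
cat > h.py <<'E'
import numpy as np,cv2
def load(n):return dict(np.load(n))
def cloud(c):
    h,w=c['depth'].shape;f=h/2/np.tan(np.radians(float(c['fov_y']))/2)
    u,v=np.meshgrid(np.arange(w),np.arange(h));d=c['depth']
    p=np.stack([(u-c['cx'])/f*d,(v-c['cy'])/f*d,d],-1)
    R=c['view'][:3,:3];t=c['view'][:3,3];return (p-t)@R
def proj(c,P):
    f=420/2/np.tan(np.radians(float(c['fov_y']))/2);q=np.asarray(P)@c['view'][:3,:3].T+c['view'][:3,3]
    return q[...,:2]/q[...,2:]*f+[float(c['cx']),float(c['cy'])]
E
python3 - <<'E'
from h import *
c=load('/tmp/top0.npz');P=cloud(c);im=c['color']
hsv=cv2.cvtColor(im,cv2.COLOR_BGR2HSV);print(hsv[210,265],hsv[140,275],hsv[300,100],hsv[190,293])
m=cv2.inRange(hsv,(15,50,60),(35,255,255));m[:110]=0;m[260:]=0;m[:,:220]=0;m[:,380:]=0
Q=P[m>0];Q=Q[Q[:,2]>0.03]
for i in range(8):
    cen=Q.mean(0);n=np.linalg.svd(Q-cen,full_matrices=False)[2][2];n*=np.sign(n[2])
    r=(P[m>0]-cen)@n;Q=P[m>0][abs(r)<[.02,.01,.006,.004,.004,.004,.004,.004][i]]
print(len(Q),cen,n,'tilt',np.degrees(np.arccos(n[2])),'yaw',np.degrees(np.arctan2(-n[1],-n[0])))
mm=(abs((P-cen)@n)<.005)&(m>0)
cnt=max(cv2.findContours(mm.astype(np.uint8),0,2)[0],key=cv2.contourArea)
ys=np.array([0,0,1.]);ya=np.cross(n,[0,0,1]);
x=np.array([0,0,1])-n*n[2];x/=np.linalg.norm(x);y=np.cross(n,x)
L=((P-cen)@np.stack([x,y,n],1))
E2=L[cnt[:,0,1],cnt[:,0,0],:2];print('rect',cv2.minAreaRect((E2*1000).astype(np.float32)))
np.savez('/tmp/pl.npz',cen=cen,n=n)
big=cv2.resize(im[115:260,225:375],None,fx=4,fy=4,interpolation=cv2.INTER_CUBIC);cv2.imwrite('pics/crop.png',cv2.convertScaleAbs(big,alpha=1.5))
E
```

```text
[22 57 81] [24 64 95] [103  16 115] [120  10  52]
7353 [ 0.56355644 -0.0515968   0.15247123] [-0.41207891  0.09629578  0.9060453 ] tilt 25.035561949582714 yaw -13.15301319497386
rect ((-8.576698303222656, -5.1133880615234375), (298.76080322265625, 270.6890869140625), 89.97029113769531)
```

View pics/crop.png

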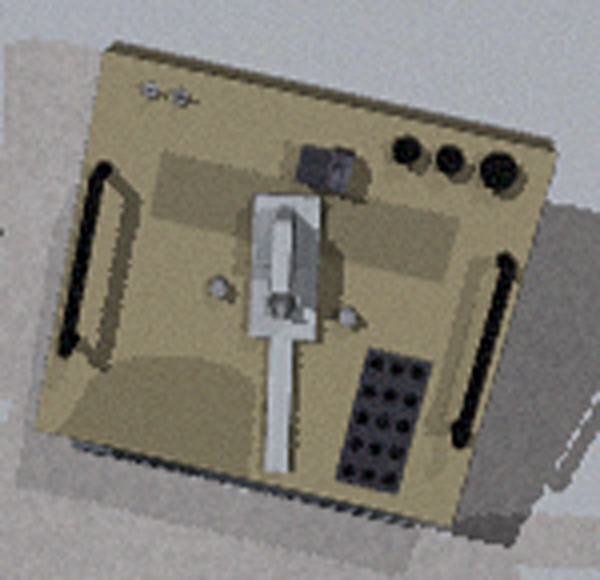

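Crop (4×, origin at 225,115): the clamp's nose end is at crop (278,470), the studs at (219,287) and (347,317), and the pin tip at about (283,305). The keeper is at (325,168), and the rib runs from (284,210) to about (281,298).

```bash
cat >> h.py <<'E'
def ray(c,uv,p0,n):
    f=420/2/np.tan(np.radians(float(c['fov_y']))/2);R=c['view'][:3,:3];t=c['view'][:3,3]
    d=R.T@np.array([(uv[0]-c['cx'])/f,(uv[1]-c['cy'])/f,1]);o=-R.T@t
    return o+d*((p0-o)@n)/(d@n)
E
python3 - <<'E'
from h import *
c=load('/tmp/top0.npz');s=np.load('/tmp/pl.npz');n=s['n']
x=np.array([0,0,1])-n*n[2];x/=np.linalg.norm(x);y=np.cross(n,x);R=np.stack([x,y,n],1)
O=s['cen']+R@[-.0086,-.0051,0]
for k,(uv,z) in dict(studL=((219,287),13),studR=((347,317),13),pin=((283,302),30),nose=((278,470),10),noseL=((284,345),10),keep=((325,168),21),hubBL=((248,333),10),hubBR=((317,341),10),tailTL=((254,195),10),tailTR=((323,198),10),ribtop=((284,212),55),ribbot=((282,296),55)).items():
    p=ray(c,np.array(uv)/4+[225,115],O+n*z/1000,n);print(k,np.round((p-O)@R*1000,1))
# rib by height
P=(cloud(c)-O)@R
m=(P[...,2]>.045)&(P[...,2]<.062)&(np.hypot(P[...,0],P[...,1])<.09)
Q=P[m];print('rib pts',len(Q),Q.mean(0)*1000)
m2=(P[...,2]>.005)&(P[...,2]<.014)&(P[...,0]<-.035)&(abs(P[...,1])<.06);Q=P[m2]
print('nose',len(Q),np.round(cv2.fitLine(Q[:,:2].astype(np.float32)*1000,1,0,.1,.1).ravel(),3),Q[:,0].min())
print('O',O,'R',R.tolist());np.savez('/tmp/ch.npz',O=O,R=R)
E
```

```text
studL [ 0.1 42.3 13. ]
studR [ -0.3 -44.9  13. ]
pin [ 5.1 -1.3 30. ]
nose [-119.5  -24.6   10. ]
noseL [-30.2  -8.6  10. ]
keep [95.7 -7.8 21. ]
hubBL [-27.7  16.7  10. ]
hubBR [-22.2 -29.5  10. ]
tailTL [65.5 33.  10. ]
tailTR [ 73.7 -11.2  10. ]
ribtop [70.1 11.2 55. ]
ribbot [16.4  0.3 55. ]
rib pts 91 [43.7187911   7.84192796 54.84654888]
nose 211 [ 9.81000e-01 -1.95000e-01 -3.58396e+02  4.25410e+01] -0.3768797743211841
O [ 0.55480835 -0.05478992  0.14883188] R [[0.8822759673743388, 0.22755238622871407, -0.41207891102954175], [-0.20617277111408314, 0.97376584019035, 0.09629577835773362], [0.4231807011724596, 0.0, 0.9060453046924228]]
```

The frame checks out: the studs land at y = +42 and −45, and the panel measures 299×271. The arm sits about 11° off, tail upslope. The pendant keeps the tool vertical, so a half turn leaves the arm pitched 50° wrong. I'll have to pivot it in the grip by pressing the nose on the free left part of the panel. First the approach numbers.

```bash
cat >> h.py <<'E'
import sys
def ch():
    s=np.load('/tmp/ch.npz');R=s['R'];return s['O']+R@[0,-.001,0],R
def state():
    from rig import robot
    o=robot.get_obs();q=o['tool_rot'];phi=2*np.arctan2(q[1],q[0]);return o,phi
def go(Pch,th=None):
    """cm in tool axes so the grasp point reaches chassis point (mm); twist so tool x is parallel to chassis heading th"""
    O,R=ch();o,phi=state()
    T=O+R@(np.array(Pch)/1000)-[0,0,.002];d=T-o['position']
    x=np.array([np.cos(phi),np.sin(phi)]);y=np.array([np.sin(phi),-np.cos(phi)])
    print('t%.2f'%o['time'],'d_tool cm',np.round([d[:2]@x*100,d[:2]@y*100,-d[2]*100],2),'world',np.round(T,4),'phi',np.round(np.degrees(phi),1))
    if th is not None:
        v=R@[np.cos(np.radians(th)),np.sin(np.radians(th)),0];w=np.degrees(np.arctan2(v[1],v[0])-phi)
        print('twist (tool) deg',np.round([-((w+180)%360-180),-((w)%360-180)],1))
def rib_ch():
    O,R=ch();o,_=state();print('grasp in chassis mm',np.round((o['position']+[0,0,.002]-O)@R*1000,1),'F',np.round(o['ft_force'],1),'w',o['grip_width'],'q',np.round(o['q'],2))
E
python3 -c "
from h import *
go([42.2,8.4,38],11.3)"; python3 -m pendant '[{"jaw":1,"linear":[0,0,-4],"twist":0},{"jaw":1,"linear":[0,0,-4],"twist":0}]'; python3 -c "
from h import *
go([42.2,8.4,38],11.3)"
```

```text
t0.10 d_tool cm [ 54.05 -41.31   3.96] world [ 0.5781 -0.0526  0.1991] phi 16.1
twist (tool) deg [  16.9 -163.1]
time: 0.27
position: [0.1735, -0.5981, 0.3167]
tool_rot: [0.99, 0.14, 0.0, -0.005]
ft_force: [-0.3, -0.7, 0.2]
grip_width: 0.0869
grip_force: 0.0
t0.27 d_tool cm [ 54.02 -41.16  11.76] world [ 0.5781 -0.0526  0.1991] phi 16.1
twist (tool) deg [  16.9 -163.1]
```

```bash
python3 -m pendant '[{"jaw":0.6,"linear":[3.25,-2.5,0],"twist":0},{"jaw":0.6,"linear":[3.25,-2.5,0],"twist":0},{"jaw":0.6,"linear":[3.25,-2.5,0],"twist":0},{"jaw":0.6,"linear":[3.25,-2.5,0],"twist":0},{"jaw":0.6,"linear":[3.25,-2.5,0],"twist":0},{"jaw":0.6,"linear":[3.25,-2.5,0],"twist":0},{"jaw":0.6,"linear":[3.25,-2.5,0],"twist":0},{"jaw":0.6,"linear":[3.25,-2.5,0],"twist":0},{"jaw":0.6,"linear":[3.25,-2.5,0],"twist":0},{"jaw":0.6,"linear":[3.25,-2.5,0],"twist":0},{"jaw":0.6,"linear":[3.25,-2.5,0],"twist":0},{"jaw":0.6,"linear":[3.25,-2.5,0],"twist":0}]' >/dev/null; python3 -m pendant '[{"jaw":0.6,"linear":[3.25,-2.4,0],"twist":0},{"jaw":0.6,"linear":[3.25,-2.4,0],"twist":0},{"jaw":0.6,"linear":[3.25,-2.3,0],"twist":0},{"jaw":0.6,"linear":[3.25,-2.3,0],"twist":0},{"jaw":0.6,"linear":[0,0,0],"twist":5.6},{"jaw":0.6,"linear":[0,0,0],"twist":5.6},{"jaw":0.6,"linear":[0,0,0],"twist":5.6},{"jaw":0.6,"linear":[0,0,0],"twist":0},{"jaw":0.6,"linear":[0,0,0],"twist":0}]'; python3 - <<'E'
from h import *
from rig import cams
go([42.2,8.4,38],11.3);rib_ch()
c=cams.camera('wrist');np.savez('/tmp/w1.npz',**c);cv2.imwrite('pics/w1.png',c['color'])
E
```

```text
time: 2.02
position: [0.5635, -0.0771, 0.3191]
tool_rot: [1.0, -0.004, -0.0, -0.0]
ft_force: [-1.0, -0.6, 0.6]
grip_width: 0.0523
grip_force: 0.0
t2.02 d_tool cm [ 1.44 -2.46 12.  ] world [ 0.5781 -0.0526  0.1991] phi -0.5
twist (tool) deg [   0.2 -179.8]
grasp in chassis mm [ 85.2 -18.7 150.4] F [-1.  -0.6  0.6] w 0.052272139172123776 q [-0.33  0.37  1.48  0.    1.3   1.25]
```

View pics/w1.png

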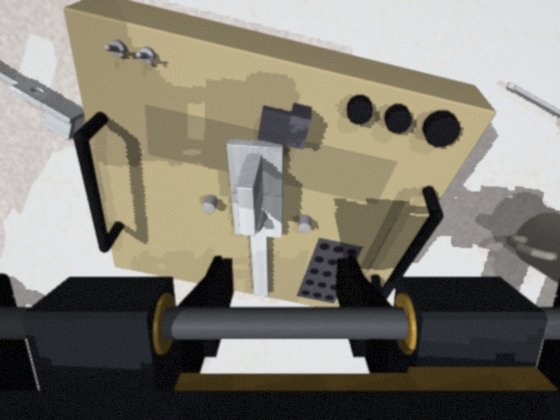

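Wrist view: the clamp is below, with the rib top at about (247,190) and the studs at (208,204) and (304,222). I'll refine the rib and stud positions from this cloud.

```bash
python3 - <<'E'
from h import *
c=load('/tmp/w1.npz');O,R=ch();P=(cloud(c)-O)@R*1000
m=(P[...,2]>50)&(P[...,2]<60)&(np.hypot(P[...,0],P[...,1])<90)&(np.arange(420)[:,None]<255);Q=P[m]
r=cv2.minAreaRect(Q[:,:2].astype(np.float32));print('rib',len(Q),Q.mean(0),r)
for k,z,x0,y0 in (('L',13,0,44),('R',13,0,-44)):
    m=(abs(P[...,2]-z)<3)&(np.hypot(P[...,0]-x0,P[...,1]-y0)<12);Q=P[m];print(k,len(Q),Q[:,:2].min(0),Q[:,:2].max(0),Q.mean(0))
m=(abs(P[...,2]-30)<2)&(np.hypot(P[...,0],P[...,1])<9);print('pin',m.sum(),P[m].mean(0))
m=(abs(P[...,2]-21)<3)&(np.hypot(P[...,0]-96,P[...,1]+6)<25);Q=P[m];print('keep',len(Q),Q[:,:2].min(0),Q[:,:2].max(0))
m=(abs(P[...,0]-60)<15)&(abs(P[...,1]-80)<15);print('panel z',np.median(P[m][:,2]))
E
```

```text
rib 911 [45.78226287  9.3404959  55.51721787] ((42.655250549316406, 9.20107650756836), (47.10124969482422, 12.20592212677002), 10.337017059326172)
L 137 [-5.87693423 39.57712884] [ 6.3992248  51.23570159] [ 1.19891491 45.1776465  13.59099435]
R 129 [ -6.52150582 -47.73593549] [  6.64344934 -36.7021668 ] [  1.50617681 -42.16394331  13.53934801]
pin 17 [ 1.37617742 -1.50749333 29.8698978 ]
keep 1637 [ 83.29540647 -21.40633109] [108.71522592  12.69093549]
panel z 1.6396206223978136
```

```bash
sed -i 's/\[0,-.001,0\]/[0,.0002,0]/' h.py; python3 -c "
from h import *
go([42.5,8.2,38],10.8)"; python3 -m pendant '[{"jaw":0.5,"linear":[1.4,-2.55,0],"twist":0},{"jaw":0.5,"linear":[0,0,3.5],"twist":0},{"jaw":0.5,"linear":[0,0,3.5],"twist":0},{"jaw":0.5,"linear":[0,0,2.5],"twist":0},{"jaw":0.5,"linear":[0,0,0],"twist":0},{"jaw":0.5,"linear":[0,0,0],"twist":0}]'; python3 -c "
from h import *
go([42.5,8.2,38],10.8)"
```

```text
t2.07 d_tool cm [ 1.48 -2.57 12.  ] world [ 0.5786 -0.0517  0.1992] phi -0.5
twist (tool) deg [   0.7 -179.3]
time: 2.57
position: [0.5773, -0.052, 0.2236]
tool_rot: [1.0, -0.005, -0.002, -0.0]
ft_force: [-0.4, 0.1, 1.4]
grip_width: 0.0435
grip_force: 0.0
t2.57 d_tool cm [ 0.13 -0.03  2.44] world [ 0.5786 -0.0517  0.1992] phi -0.6
twist (tool) deg [   0.6 -179.4]
```

```bash
python3 -m pendant '[{"jaw":0.5,"linear":[0.1,0,1.3],"twist":0.6},{"jaw":0.5,"linear":[0,0,1.1],"twist":0},{"jaw":0.5,"linear":[0,0,0],"twist":0},{"jaw":0,"linear":[0,0,0],"twist":0},{"jaw":0,"linear":[0,0,0],"twist":0},{"jaw":0,"linear":[0,0,0],"twist":0},{"jaw":0,"linear":[0,0,0],"twist":0},{"jaw":0,"linear":[0,0,0],"twist":0}]' 55; python3 -c "
from h import *
rib_ch();go([42.5,8.2,98],10.8)"
```

```text
time: 3.23
position: [0.5793, -0.052, 0.2011]
tool_rot: [1.0, -0.011, 0.001, 0.0]
ft_force: [-0.3, -0.6, -0.3]
grip_width: 0.0179
grip_force: 0.0
grasp in chassis mm [44.   8.1 39.4] F [-0.3 -0.6 -0.3] w 0.017920314551643217 q [-0.28  0.52  1.58  0.    1.04  1.31]
t3.23 d_tool cm [-2.56 -0.55 -5.25] world [ 0.5538 -0.0459  0.2536] phi -1.2
twist (tool) deg [   0. -180.]
```

```bash
python3 -m pendant '[{"jaw":0,"linear":[0,0,0],"twist":0},{"jaw":0,"linear":[0,0,0],"twist":0},{"jaw":0,"linear":[0,0,0],"twist":0},{"jaw":0,"linear":[0,0,0],"twist":0},{"jaw":0,"linear":[-0.2,-0.04,-0.45],"twist":0},{"jaw":0,"linear":[-0.2,-0.04,-0.45],"twist":0},{"jaw":0,"linear":[-0.2,-0.04,-0.45],"twist":0},{"jaw":0,"linear":[0,0,0],"twist":0}]' 55; python3 -c "
from h import *
rib_ch()"
```

```text
time: 3.9
position: [0.573, -0.0503, 0.2148]
tool_rot: [1.0, -0.011, 0.0, -0.0]
ft_force: [-0.1, -0.4, -2.4]
grip_width: 0.0117
grip_force: 54.8
grasp in chassis mm [43.9  8.3 54.5] F [-0.1 -0.4 -2.4] w 0.011729579202727696 q [-0.28  0.49  1.59  0.    1.06  1.31]
```

```bash
python3 -m pendant '[{"jaw":0,"linear":[-0.29,-0.06,-0.64],"twist":0},{"jaw":0,"linear":[-0.29,-0.06,-0.64],"twist":0},{"jaw":0,"linear":[-0.29,-0.06,-0.64],"twist":0},{"jaw":0,"linear":[-0.29,-0.06,-0.64],"twist":0},{"jaw":0,"linear":[-0.29,-0.06,-0.64],"twist":0},{"jaw":0,"linear":[-0.29,-0.06,-0.64],"twist":0},{"jaw":0,"linear":[0,0,0],"twist":0},{"jaw":0,"linear":[0,0,0],"twist":0}]' 55; python3 - <<'E'
from h import *
from rig import cams
rib_ch()
c=cams.camera('side');np.savez('/tmp/s1.npz',**c);cv2.imwrite('pics/s1.png',cv2.resize(c['color'][100:300,180:380],None,fx=3,fy=3))
E
```

```text
time: 4.57
position: [0.5559, -0.0466, 0.2531]
tool_rot: [1.0, -0.011, 0.001, 0.0]
ft_force: [-0.3, -1.1, -3.3]
grip_width: 0.0117
grip_force: 54.8
grasp in chassis mm [44.2  8.  96.7] F [-0.3 -1.1 -3.3] w 0.011666147152976614 q [-0.28  0.42  1.59  0.    1.13  1.31]
```

View pics/s1.png

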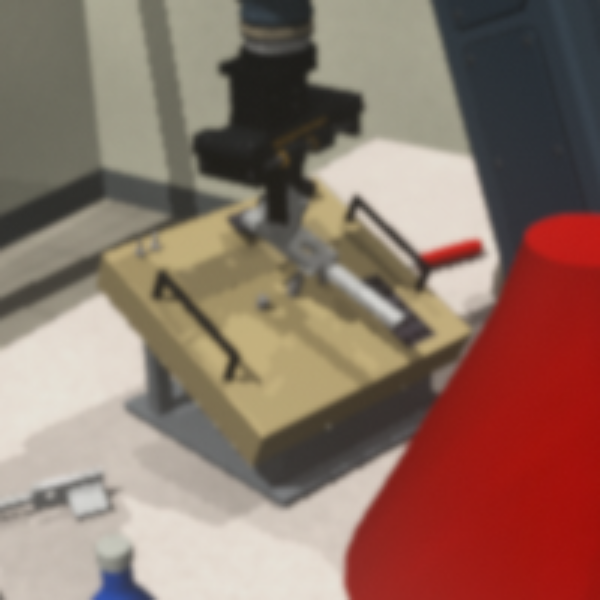

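The arm is clear of the pin, with the pin visible below and the pitch held. Now I'll raise it, shift left and turn.

```bash
python3 -c "
from h import *
go([15,80,195],180)"
```

```text
t4.62 d_tool cm [-5.17 -8.45 -7.72] world [0.5059 0.039  0.3299] phi -1.3
twist (tool) deg [-168.1   11.9]
```

```bash
python3 -m pendant '[{"jaw":0,"linear":[0,0,-1.9],"twist":0},{"jaw":0,"linear":[-1,-1.4,-1.9],"twist":0},{"jaw":0,"linear":[-1,-1.4,-1.9],"twist":0},{"jaw":0,"linear":[-1,-1.4,-1.9],"twist":0},{"jaw":0,"linear":[-1,-1.4,0],"twist":0},{"jaw":0,"linear":[-1,-1.4,0],"twist":0},{"jaw":0,"linear":[0,-1.4,0],"twist":0},{"jaw":0,"linear":[0,0,0],"twist":-3},{"jaw":0,"linear":[0,0,0],"twist":-5},{"jaw":0,"linear":[0,0,0],"twist":-7},{"jaw":0,"linear":[0,0,0],"twist":-7},{"jaw":0,"linear":[0,0,0],"twist":-7}]' >/dev/null;python3 -m pendant '[{"jaw":0,"linear":[0,0,0],"twist":-7},{"jaw":0,"linear":[0,0,0],"twist":-7},{"jaw":0,"linear":[0,0,0],"twist":-7},{"jaw":0,"linear":[0,0,0],"twist":-7},{"jaw":0,"linear":[0,0,0],"twist":-7},{"jaw":0,"linear":[0,0,0],"twist":-7},{"jaw":0,"linear":[0,0,0],"twist":-7},{"jaw":0,"linear":[0,0,0],"twist":-7},{"jaw":0,"linear":[0,0,0],"twist":-7},{"jaw":0,"linear":[0,0,0],"twist":-7},{"jaw":0,"linear":[0,0,0],"twist":-7},{"jaw":0,"linear":[0,0,0],"twist":-7}]' >/dev/null
python3 -m pendant '[{"jaw":0,"linear":[0,0,0],"twist":-7},{"jaw":0,"linear":[0,0,0],"twist":-7},{"jaw":0,"linear":[0,0,0],"twist":-7},{"jaw":0,"linear":[0,0,0],"twist":-7},{"jaw":0,"linear":[0,0,0],"twist":-7},{"jaw":0,"linear":[0,0,0],"twist":-7},{"jaw":0,"linear":[0,0,0],"twist":-5},{"jaw":0,"linear":[0,0,0],"twist":-3},{"jaw":0,"linear":[0,0,0],"twist":0},{"jaw":0,"linear":[0,0,0],"twist":0}]' >/dev/null;  python3 - <<'E'
from h import *
from rig import cams
rib_ch();go([15,80,165],180)
c=cams.camera('side');np.savez('/tmp/s2.npz',**c);cv2.imwrite('pics/s2.png',cv2.resize(c['color'][100:300,180:380],None,fx=3,fy=3))
E
```

```text
grasp in chassis mm [ 14.1  80.1 192. ] F [-0.5  0.  -3. ] w 0.011677753636356177 q [-0.14  0.27  1.6  -0.    1.27 -1.39]
t7.45 d_tool cm [-1.22  0.1   2.41] world [0.5183 0.0361 0.3027] phi 161.7
twist (tool) deg [ -5.2 174.8]
```

View pics/s2.png

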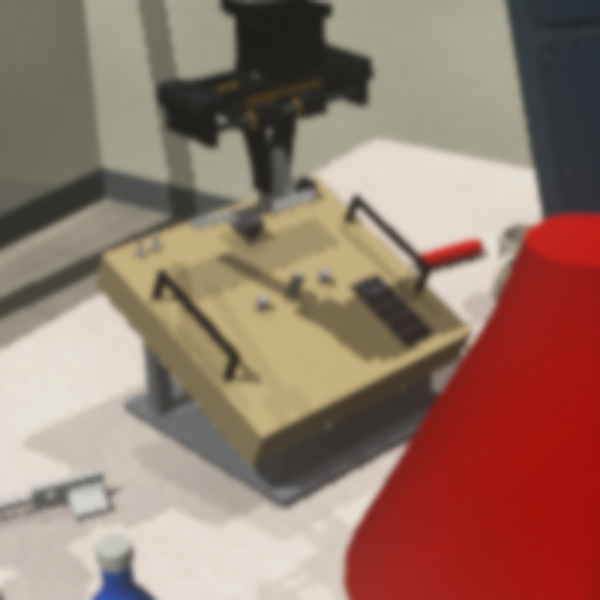

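```bash
python3 -m pendant '[{"jaw":0,"linear":[0,0,0],"twist":-5.2},{"jaw":0,"linear":[-0.6,0,1.2],"twist":0},{"jaw":0,"linear":[-0.6,0,1.2],"twist":0},{"jaw":0,"linear":[0,0,0],"twist":0},{"jaw":0,"linear":[0,0,0],"twist":0}]'; python3 - <<'E'
from h import *
rib_ch();go([15,80,152],180)
W=[]
p=None
for a in range(50,-1,-5):
    t=np.radians(a);q=np.array([93.7-(166.7*np.cos(t)-39.4*np.sin(t)),166.7*np.sin(t)+39.4*np.cos(t)])
    if p is not None:
        d=q-p;s,cc=np.sin(np.radians(25)),np.cos(np.radians(25));print(a,np.round(q,1),'tool x,z cm',np.round([-(d[0]*cc-d[1]*s)/10,-(d[0]*s+d[1]*cc)/10],2))
    p=q
E
```

```text
time: 7.92
position: [0.5185, 0.0359, 0.3035]
tool_rot: [0.114, 0.993, 0.0, -0.002]
ft_force: [1.4, -0.0, -2.4]
grip_width: 0.0116
grip_force: 54.8
grasp in chassis mm [ 15.6  79.9 165.6] F [ 1.4 -0.  -2.4] w 0.011616173543175486 q [-0.15  0.31  1.61 -0.    1.22 -1.49]
t7.92 d_tool cm [-0.52  0.01  1.26] world [0.5237 0.0349 0.2909] phi 166.9
twist (tool) deg [ 1.000e-01 -1.799e+02]
45 [  3.7 145.7] tool x,z cm [0.87 1.21]
40 [ -8.7 137.3] tool x,z cm [0.77 1.28]
35 [-20.3 127.9] tool x,z cm [0.65 1.35]
30 [-31.  117.5] tool x,z cm [0.53 1.4 ]
25 [-40.7 106.2] tool x,z cm [0.41 1.44]
20 [-49.5  94. ] tool x,z cm [0.28 1.47]
15 [-57.1  81.2] tool x,z cm [0.15 1.49]
10 [-63.6  67.7] tool x,z cm [0.02 1.49]
5 [-68.9  53.8] tool x,z cm [-0.11  1.49]
0 [-73.   39.4] tool x,z cm [-0.24  1.48]
```

```bash
python3 -m pendant '[{"jaw":0,"linear":[-0.2,0,0.5],"twist":0},{"jaw":0,"linear":[-0.2,0,0.4],"twist":0},{"jaw":0,"linear":[-0.1,0,0.3],"twist":0},{"jaw":0,"linear":[0,0,0],"twist":0}]' | grep -E "force|pos";python3 -m pendant '[{"jaw":0,"linear":[0,0,0],"twist":0},{"jaw":0,"linear":[0.45,0,0.6],"twist":0},{"jaw":0,"linear":[0.45,0,0.6],"twist":0},{"jaw":0,"linear":[0,0,0],"twist":0}]' 15|grep -E "force|pos"; python3 -c "
from h import *
rib_ch()"
```

```text
position: [0.5241, 0.0346, 0.292]
ft_force: [-0.6, -0.2, -2.1]
grip_force: 54.8
position: [0.5135, 0.0371, 0.2794]
ft_force: [-0.8, 0.5, 0.3]
grip_force: 15.0
grasp in chassis mm [  0.8  79.9 146. ] F [-0.8  0.5  0.3] w 0.011695597815881285 q [-0.15  0.33  1.65  0.    1.16 -1.49]
```

```bash
python3 -m pendant '[{"jaw":0,"linear":[0.38,0,0.64],"twist":0},{"jaw":0,"linear":[0.38,0,0.64],"twist":0},{"jaw":0,"linear":[0.33,0,0.68],"twist":0},{"jaw":0,"linear":[0.33,0,0.68],"twist":0},{"jaw":0,"linear":[0.26,0,0.7],"twist":0},{"jaw":0,"linear":[0.26,0,0.7],"twist":0},{"jaw":0,"linear":[0,0,0],"twist":0}]' | grep -E "force|pos"; python3 - <<'E'
from h import *
from rig import cams
rib_ch()
c=cams.camera('side');np.savez('/tmp/s3.npz',**c);cv2.imwrite('pics/s3.png',cv2.resize(c['color'][120:270,200:350],None,fx=4,fy=4))
E
```

```text
position: [0.4949, 0.0413, 0.2383]
ft_force: [-0.9, -0.1, -0.9]
grip_force: 15.0
grasp in chassis mm [-34.   79.7 116.8] F [-0.9 -0.1 -0.9] w 0.011702605614774443 q [-0.14  0.36  1.75  0.    1.04 -1.49]
```

View pics/s3.png

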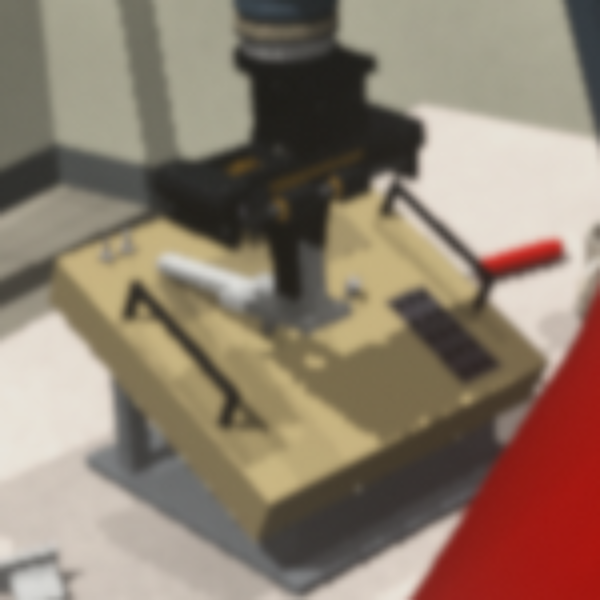

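Side view: the arm is pivoting in the grip. The nose at (175,265) rests on the panel left of the pin and the tail is still up. I'll continue the arc.

```bash
python3 -m pendant '[{"jaw":0,"linear":[0.2,0,0.72],"twist":0},{"jaw":0,"linear":[0.2,0,0.72],"twist":0},{"jaw":0,"linear":[0.14,0,0.73],"twist":0},{"jaw":0,"linear":[0.14,0,0.73],"twist":0},{"jaw":0,"linear":[0.08,0,0.74],"twist":0},{"jaw":0,"linear":[0.08,0,0.74],"twist":0},{"jaw":0,"linear":[0.01,0,0.74],"twist":0},{"jaw":0,"linear":[0.01,0,0.74],"twist":0},{"jaw":0,"linear":[0,0,0],"twist":0}]' | grep -E "force|pos"; python3 -c "
from h import *
rib_ch();go([-73,80,39.4],180)"
```

```text
position: [0.4872, 0.0431, 0.1799]
ft_force: [-0.1, 0.0, -1.5]
grip_force: 15.0
grasp in chassis mm [-65.8  79.7  67.2] F [-0.1  0.  -1.5] w 0.011590877498966284 q [-0.14  0.44  1.83  0.    0.88 -1.48]
t9.97 d_tool cm [-0.53  0.03  2.82] world [0.4924 0.0422 0.1516] phi 166.9
twist (tool) deg [ 1.000e-01 -1.799e+02]
```

```bash
python3 -m pendant '[{"jaw":0,"linear":[-0.05,0,0.6],"twist":0},{"jaw":0,"linear":[-0.08,0,0.6],"twist":0},{"jaw":0,"linear":[-0.1,0,0.5],"twist":0},{"jaw":0,"linear":[-0.12,0,0.5],"twist":0},{"jaw":0,"linear":[-0.1,0,0.4],"twist":0},{"jaw":0,"linear":[0,0,0],"twist":0},{"jaw":0,"linear":[0,0,0],"twist":0}]' | grep -E "force|pos"; python3 -c "
from h import *
rib_ch()"
python3 -m pendant '[{"jaw":0,"linear":[-0.02,0,0.15],"twist":0},{"jaw":0,"linear":[-0.02,0,0.15],"twist":0},{"jaw":0,"linear":[0,0,0],"twist":0}]' | grep -E "force|pos"; python3 -c "
from h import *
rib_ch()"
```

```text
position: [0.4927, 0.0419, 0.1551]
ft_force: [-0.6, -0.8, -1.8]
grip_force: 15.0
grasp in chassis mm [-71.2  79.8  42.4] F [-0.6 -0.8 -1.8] w 0.01208000598259916 q [-0.14  0.48  1.84 -0.    0.82 -1.48]
position: [0.4936, 0.0417, 0.1527]
ft_force: [0.7, -0.1, -1.2]
grip_force: 15.0
grasp in chassis mm [-71.4  79.9  39.8] F [ 0.7 -0.1 -1.2] w 0.012112924301244297 q [-0.14  0.49  1.84 -0.    0.81 -1.48]
```

```bash
python3 -m pendant '[{"jaw":0,"linear":[-0.02,0,0.15],"twist":0},{"jaw":0,"linear":[-0.02,0,0.15],"twist":0},{"jaw":0,"linear":[0,0,0],"twist":0}]' | grep -E "force|pos"; python3 - <<'E'
from h import *
from rig import cams
rib_ch()
c=cams.camera('wrist');np.savez('/tmp/w3.npz',**c)
O,R=ch();P=(cloud(c)-O)@R*1000
for x in range(-110,130,15):
    m=(abs(P[...,0]-x)<4)&(abs(P[...,1]-80)<7)&(P[...,2]<60);print(x,m.sum(),np.round(np.median(P[m][:,2]),1) if m.any() else '')
cv2.imwrite('pics/w3.png',c['color'])
E
```

```text
position: [0.4941, 0.0416, 0.1515]
ft_force: [-3.3, 0.0, 13.3]
grip_force: 15.0
grasp in chassis mm [-71.5  79.9  38.6] F [-3.3  0.  13.3] w 0.011430659625076271 q [-0.14  0.49  1.84 -0.    0.81 -1.48]
-110 343 1.2
-95 546 56.1
-80 656 56.0
-65 36 56.1
-50 53 55.8
-35 364 1.0
-20 0 
-5 0 
10 0 
25 0 
40 0 
55 0 
70 0 
85 0 
100 0 
115 0
```

View pics/w3.png

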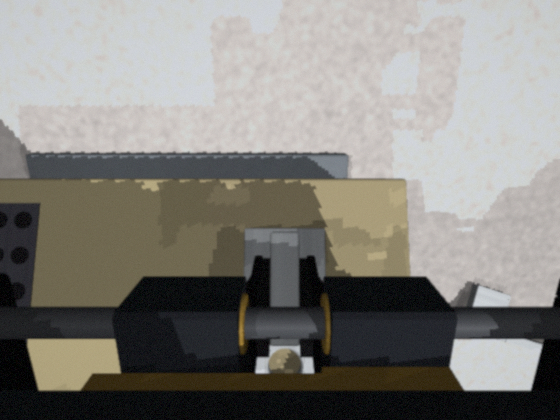

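Wrist view: the tail at (284,235) is flat on the panel, and the rib top is an even 56 mm along its length. I'll locate the hole relative to the grip, tighten and lift.

```bash
python3 - <<'E'
from h import *
c=load('/tmp/w3.npz');O,R=ch();P=(cloud(c)-O)@R*1000
def ext(z0,z1,w):
    m=(P[...,2]>z0)&(P[...,2]<z1)&(abs(P[...,1]-80)<w)&(P[...,0]<-20);Q=P[m]
    print(z0,len(Q),'x',np.percentile(Q[:,0],[0.5,99.5]),'y by x:',[(x,*np.round(np.percentile(Q[abs(Q[:,0]-x)<4][:,1],[2,98]),1)) for x in (-105,-98,-90,-82) if (abs(Q[:,0]-x)<4).sum()>5])
ext(52,60,14);ext(7,14,30)
# hole via visible pin-hole spot: panel seen through hole around pixel (284,362)
print(np.round(P[356:370:4,284],1))
hsv=cv2.cvtColor(c['color'],cv2.COLOR_BGR2HSV)
m=cv2.inRange(hsv,(15,50,40),(35,255,255));m[:340]=0;m[:,:262]=0;m[:,306:]=0
Q=P[m>0];print('hole seen',len(Q),Q.mean(0),Q.min(0),Q.max(0))
E
python3 -m pendant '[{"jaw":0,"linear":[0,0,0],"twist":0},{"jaw":0,"linear":[0,0,0],"twist":0},{"jaw":0,"linear":[0,0,-0.1],"twist":0},{"jaw":0,"linear":[0.1,0,-0.4],"twist":0},{"jaw":0,"linear":[0.3,0,-0.6],"twist":0},{"jaw":0,"linear":[0.6,0,-1.2],"twist":0},{"jaw":0,"linear":[0.6,0,-1.2],"twist":0},{"jaw":0,"linear":[0.6,0,-1.2],"twist":0},{"jaw":0,"linear":[0.3,0,-0.6],"twist":0},{"jaw":0,"linear":[0,0,0],"twist":0}]' 58 | grep -E "force|pos"; python3 -c "
from h import *
rib_ch()"
```

```text
52 2791 x [-98.67515269 -53.42544692] y by x: [(-98, np.float64(73.5), np.float64(84.7)), (-90, np.float64(73.5), np.float64(84.6)), (-82, np.float64(73.1), np.float64(85.1))]
7 2546 x [-104.88271402  -30.01864144] y by x: [(-105, np.float64(58.1), np.float64(100.1)), (-98, np.float64(57.7), np.float64(100.4)), (-90, np.float64(57.3), np.float64(100.9)), (-82, np.float64(57.3), np.float64(100.9))]
[[-35.8  78.9   1.6]
 [-33.6  78.9   1.3]
 [-85.7  79.  202.7]
 [-29.4  78.9   1.1]]
hole seen 1324 [-47.80840233  78.90613263  67.30234385] [-85.73153216  70.73536352  -0.80838047] [-26.94067301  87.15857567 202.70974093]
position: [0.4687, 0.0476, 0.2036]
ft_force: [0.3, -0.5, -2.6]
grip_force: 58.0
grasp in chassis mm [-73.1  79.9  96.8] F [ 0.3 -0.5 -2.6] w 0.011468907531108961 q [-0.14  0.38  1.85  0.    0.91 -1.48]
```

```bash
cat >> h.py <<'E'
def fit(h,w=18,off=(38.5,-.4,-38.6)):
    """grasp chassis point so that hole is at (0,0,h), arm turned w deg about world z from chassis +x"""
    O,R=ch();a=np.radians(w);Z=np.array([[np.cos(a),-np.sin(a),0],[np.sin(a),np.cos(a),0],[0,0,1]])
    v=R.T@Z@R@np.array(off);ax=R.T@Z@R@[1,0,0];print('heading',np.degrees(np.arctan2(ax[1],ax[0])),'nose z-slope',ax[2])
    o,phi=state();u=np.degrees(np.arctan2(R[1,0],R[0,0]))+w+180-np.degrees(phi);print('twist',-((u+180)%360-180))
    g=np.array([0,0,h])-v;print(g);go(g);return g
E
python3 -c "
from h import *
fit(55)"
```

```text
heading 16.262156920632407 nose z-slope 0.018765953951317194
twist -17.88174801587263
[-36.34075177 -15.44666127  92.59149394]
t11.93 d_tool cm [-3.48 -9.55 -1.18] world [ 0.4811 -0.0532  0.2153] phi 167.0
```

```bash
python3 -m pendant '[{"jaw":0,"linear":[0,0,-1.2],"twist":0},{"jaw":0,"linear":[-0.6,-1.6,0],"twist":0},{"jaw":0,"linear":[-0.7,-1.9,0],"twist":0},{"jaw":0,"linear":[-0.7,-1.9,0],"twist":0},{"jaw":0,"linear":[-0.7,-1.9,0],"twist":0},{"jaw":0,"linear":[-0.7,-1.9,0],"twist":-3},{"jaw":0,"linear":[0,0,0],"twist":-5},{"jaw":0,"linear":[0,0,0],"twist":-6},{"jaw":0,"linear":[0,0,0],"twist":-4},{"jaw":0,"linear":[0,0,0],"twist":0},{"jaw":0,"linear":[0,0,0],"twist":0}]' 58 | grep -E "force|pos"; python3 - <<'E'
from h import *
from rig import cams
rib_ch();fit(50)
O,R=ch()
for n in('top','side'):
    c=cams.camera(n);np.savez(f'/tmp/{n}4.npz',**c)
    P=(cloud(c)-O)@R*1000
    m=(P[...,2]>40)&(P[...,2]<75)&(P[...,0]>30)&(P[...,0]<140)&(abs(P[...,1]-25)<35);Q=P[m]
    if len(Q)>10:
        print(n,len(Q),'nose x max',np.percentile(Q[:,0],99));
        for x in (40,60,80,100,115):
            q=Q[abs(Q[:,0]-x)<6]
            if len(q)>3:print(x,len(q),np.round(np.median(q,0),1))
c=load('/tmp/side4.npz');cv2.imwrite('pics/s4.png',cv2.resize(c['color'][120:270,200:350],None,fx=4,fy=4))
E
```

```text
position: [0.4811, -0.05, 0.2139]
ft_force: [0.2, -0.5, -2.4]
grip_force: 58.0
grasp in chassis mm [-37.6 -12.3  91.6] F [ 0.2 -0.5 -2.4] w 0.011631276833670365 q [-0.33  0.38  1.81 -0.    0.96 -1.99]
heading 16.262156920632407 nose z-slope 0.018765953951317194
twist -0.020652222163533906
[-36.34075177 -15.44666127  87.59149394]
t12.85 d_tool cm [-0.17 -0.39  0.31] world [ 0.4832 -0.0537  0.2108] phi 184.8
top 186 nose x max 116.36011325526121
60 33 [60.1 19.  64.5]
80 30 [80.7 24.4 64.4]
100 34 [100.   29.3  65.1]
115 21 [113.4  32.8  64.7]
side 139 nose x max 115.20153248297422
40 14 [39.6 21.  64.5]
60 20 [59.  26.1 65.8]
80 20 [79.5 30.6 66.5]
100 20 [100.8  36.9  66.4]
115 12 [112.4  38.1  67.2]
```

View pics/s4.png

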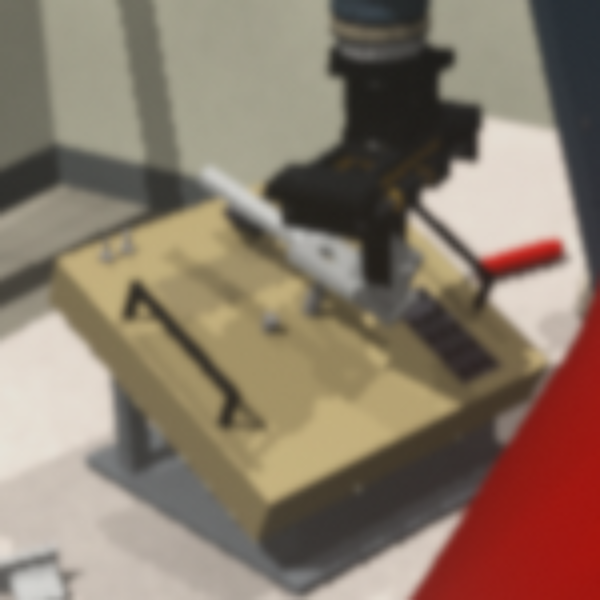

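Side view: the arm is parallel to the panel with the nose up the slope, hovering just off the pin. Depth agrees with the grip model, which puts the hole about 3 mm left. I'll correct that and lower along the pin axis.

```bash
python3 -m pendant '[{"jaw":0,"linear":[-0.17,-0.39,0.3],"twist":0},{"jaw":0,"linear":[0,0,0],"twist":0},{"jaw":0,"linear":[0,0,0],"twist":0}]' >/dev/null; python3 -c "
from h import *
rib_ch();fit(33);fit(1)"
```

```text
grasp in chassis mm [-36.  -15.5  87.9] F [-1.1  0.6 -2.4] w 0.011520346872309123 q [-0.34  0.38  1.8  -0.    0.95 -2.  ]
heading 16.262156920632407 nose z-slope 0.018765953951317194
twist 0.0669507696385665
[-36.34075177 -15.44666127  70.59149394]
t13.20 d_tool cm [-0.66 -0.22  1.58] world [ 0.4902 -0.0553  0.1954] phi 184.9
heading 16.262156920632407 nose z-slope 0.018765953951317194
twist 0.0669507696385665
[-36.34075177 -15.44666127  38.59149394]
t13.20 d_tool cm [-1.95 -0.64  4.48] world [ 0.5034 -0.0584  0.1664] phi 184.9
```

```bash
python3 -m pendant '[{"jaw":0,"linear":[-0.22,-0.07,0.53],"twist":0},{"jaw":0,"linear":[-0.22,-0.07,0.53],"twist":0},{"jaw":0,"linear":[-0.22,-0.08,0.52],"twist":0},{"jaw":0,"linear":[-0.12,-0.04,0.27],"twist":0},{"jaw":0,"linear":[-0.12,-0.04,0.27],"twist":0},{"jaw":0,"linear":[0,0,0],"twist":0}]' | grep force; python3 -c "
from h import *
rib_ch()"; python3 -m pendant '[{"jaw":0,"linear":[-0.12,-0.04,0.27],"twist":0},{"jaw":0,"linear":[-0.12,-0.04,0.27],"twist":0},{"jaw":0,"linear":[-0.12,-0.04,0.27],"twist":0},{"jaw":0,"linear":[0,0,0],"twist":0}]' | grep force; python3 -c "
from h import *
rib_ch();fit(5)"
```

```text
ft_force: [0.8, 0.1, -2.7]
grip_force: 58.0
grasp in chassis mm [-36.7 -15.4  64.2] F [ 0.8  0.1 -2.7] w 0.011762106534578817 q [-0.34  0.43  1.8   0.    0.91 -2.  ]
ft_force: [-0.0, 0.2, -2.2]
grip_force: 58.0
grasp in chassis mm [-36.5 -15.4  55.5] F [-0.   0.2 -2.2] w 0.01155011246615401 q [-0.34  0.45  1.8  -0.    0.89 -2.  ]
heading 16.262156920632407 nose z-slope 0.018765953951317194
twist 0.09812585828353804
[-36.34075177 -15.44666127  42.59149394]
t14.03 d_tool cm [-0.53 -0.18  1.17] world [ 0.5017 -0.058   0.17  ] phi 184.9
```

```bash
python3 -m pendant '[{"jaw":0,"linear":[-0.12,-0.04,0.27],"twist":0},{"jaw":0,"linear":[-0.12,-0.04,0.27],"twist":0},{"jaw":0,"linear":[-0.12,-0.04,0.27],"twist":0},{"jaw":0,"linear":[-0.12,-0.04,0.27],"twist":0},{"jaw":0,"linear":[0,0,0],"twist":0}]' | grep force; python3 -c "
from h import *
rib_ch()"; python3 -m pendant '[{"jaw":0,"linear":[-0.05,-0.02,0.1],"twist":0},{"jaw":0,"linear":[-0.05,-0.02,0.1],"twist":0},{"jaw":0,"linear":[0,0,0],"twist":0}]' | grep force; python3 -c "
from h import *
rib_ch();fit(0)"
```

```text
ft_force: [0.7, 2.3, -4.0]
grip_force: 58.0
grasp in chassis mm [-36.5 -15.2  43.5] F [ 0.7  2.3 -4. ] w 0.011520517610108439 q [-0.34  0.47  1.8   0.    0.87 -1.99]
ft_force: [0.2, 2.8, -2.1]
grip_force: 58.0
grasp in chassis mm [-36.4 -15.3  41.7] F [ 0.2  2.8 -2.1] w 0.011484019209680339 q [-0.34  0.47  1.8   0.    0.87 -1.99]
heading 16.262156920632407 nose z-slope 0.018765953951317194
twist 0.10107046892389349
[-36.34075177 -15.44666127  37.59149394]
t14.70 d_tool cm [-0.16 -0.07  0.37] world [ 0.5038 -0.0585  0.1655] phi 184.9
```

```bash
python3 -m pendant '[{"jaw":0.3,"linear":[0,0,0],"twist":0},{"jaw":0.3,"linear":[0,0,0],"twist":0},{"jaw":0.3,"linear":[0,0,0],"twist":0},{"jaw":0.3,"linear":[0,0,0],"twist":0},{"jaw":0.3,"linear":[0,0,0],"twist":0},{"jaw":0.3,"linear":[0,0,0],"twist":0}]' | grep -E "force|width"; cat > m.py <<'E'
from h import *
from rig import cams
rib_ch();O,R=ch()
c=cams.camera('top');np.savez('/tmp/topm.npz',**c);P=(cloud(c)-O)@R*1000
m=(P[...,2]>5)&(P[...,2]<30)&(P[...,0]>35)&(P[...,0]<80)&(P[...,1]>-20)&(P[...,1]<60);Q=P[m]
for x in (40,50,60,70,78):
    q=Q[abs(Q[:,0]-x)<5]
    if len(q)>3:print(x,len(q),np.round(np.median(q,0),1))
l=cv2.fitLine(Q[:,:2].astype(np.float32),2,0,.1,.1).ravel();print('angle',np.degrees(np.arctan(l[1]/l[0])),'y at hole',l[3]-l[2]*l[1]/l[0])
m=(P[...,2]>5)&(P[...,2]<30)&(P[...,0]>109)&(abs(P[...,1]-15)<40);Q=P[m];print('nose end',len(Q),Q.mean(0) if len(Q) else '',Q[:,0].max() if len(Q) else '')
E
python3 m.py
```

```text
ft_force: [0.3, -0.7, -0.5]
grip_width: 0.0259
grip_force: 0.0
grasp in chassis mm [-35.8 -15.7  41.9] F [ 0.3 -0.7 -0.5] w 0.025855884149717224 q [-0.34  0.47  1.8  -0.    0.87 -1.99]
50 5 [52.5 20.9  7.2]
60 21 [60.6 19.5 10.3]
70 26 [69.5 24.   9.9]
78 17 [76.1 26.7  9.8]
angle 44.604706 y at hole -43.836857
nose end 16 [112.88662009  32.9716207    8.44445661] 125.18062415883738
```

It's seated and flat, with the nose top at 10 mm and a heading of about 16°. Now I'll swing it, straddling the rib with the fingers.

```bash
python3 -c "
from h import *
go([-38.5,4,42],180)"
```

```text
t15.25 d_tool cm [-0.38  1.95  0.1 ] world [ 0.5045 -0.0387  0.1686] phi 184.9
twist (tool) deg [  18.1 -161.9]
```

```bash
python3 -m pendant '[{"jaw":0.3,"linear":[0,0.2,0],"twist":1.8},{"jaw":0.3,"linear":[0,0.2,0],"twist":1.8},{"jaw":0.3,"linear":[0,0.2,0],"twist":1.8},{"jaw":0.3,"linear":[0,0.2,0],"twist":1.8},{"jaw":0.3,"linear":[0,0.2,0],"twist":1.8},{"jaw":0.3,"linear":[0,0.2,0],"twist":1.8},{"jaw":0.3,"linear":[0,0.2,0],"twist":1.8},{"jaw":0.3,"linear":[0,0.2,0],"twist":1.8},{"jaw":0.3,"linear":[0,0.2,0],"twist":1.8},{"jaw":0.3,"linear":[0,0.2,0],"twist":1.8},{"jaw":0.3,"linear":[0,0,0],"twist":0}]' | grep -E "force|width"; python3 m.py; python3 -c "
from h import *
go([-38.5,9,42],180)"
```

```text
ft_force: [0.4, 0.0, -0.2]
grip_width: 0.0261
grip_force: 0.1
grasp in chassis mm [-39.    4.1  43.2] F [ 0.4  0.  -0.2] w 0.026101155564843954 q [-0.3   0.47  1.8  -0.    0.87 -1.64]
50 24 [50.3  7.2 10.7]
60 24 [60.5  7.7 10.3]
70 24 [70.3  9.8  9.6]
78 17 [76.7  7.8 10. ]
angle 6.0934377 y at hole 2.707014
nose end 33 [115.30066253  12.63735043   9.04259601] 134.10533418523673
t16.22 d_tool cm [-0.11  0.49  0.09] world [ 0.5056 -0.0338  0.1686] phi 167.0
twist (tool) deg [ 1.000e-01 -1.799e+02]
```

```bash
python3 -m pendant '[{"jaw":0.3,"linear":[0,0.1,0.02],"twist":0},{"jaw":0.3,"linear":[0,0.1,0.02],"twist":0},{"jaw":0.3,"linear":[0,0.1,0.02],"twist":0},{"jaw":0.3,"linear":[0,0,0],"twist":0}]' | grep -E "ft_force"; python3 -m pendant '[{"jaw":0.3,"linear":[0,0.08,0],"twist":0},{"jaw":0.3,"linear":[0,0,0],"twist":0}]' | grep -E "ft_force";  python3 m.py
```

```text
ft_force: [0.6, -1.5, 0.3]
ft_force: [-0.8, -0.5, 0.5]
grasp in chassis mm [-39.7   8.   42.7] F [-0.8 -0.5  0.5] w 0.02628940571115482 q [-0.29  0.47  1.8  -0.    0.87 -1.63]
50 22 [50.6  3.5  9.7]
60 25 [59.5  3.6  9.5]
70 24 [70.6  5.7 10.1]
78 19 [76.8  4.6  9.1]
angle 13.96981 y at hole -10.676456
nose end 34 [115.80079879   5.64067906   9.46108061] 135.43487944920597
```

```bash
for i in 1; do python3 -m pendant '[{"jaw":0.3,"linear":[0,0.08,0],"twist":0},{"jaw":0.3,"linear":[0,0,0],"twist":0}]' | grep -E "ft_force"; done; python3 -m pendant '[{"jaw":0.3,"linear":[0,0.08,0],"twist":0},{"jaw":0.3,"linear":[0,0,0],"twist":0}]' | grep -E "ft_force"; python3 -m pendant '[{"jaw":0.3,"linear":[0,0.08,0],"twist":0},{"jaw":0.3,"linear":[0,0,0],"twist":0}]' | grep -E "ft_force"; python3 m.py
```

```text
ft_force: [1.0, -1.2, 0.1]
ft_force: [-0.8, -2.0, 0.6]
ft_force: [-1.6, -2.0, 0.3]
grasp in chassis mm [-39.8  10.3  42.7] F [-1.6 -2.   0.3] w 0.026222466238350388 q [-0.29  0.47  1.8  -0.    0.87 -1.63]
50 23 [49.8  1.2  9.3]
60 24 [59.7  1.4  9.7]
70 23 [69.7  1.5  9.9]
78 16 [76.4  0.6  9.1]
angle -3.7733486 y at hole 5.5772324
nose end 32 [116.26888529   1.95992452   9.50611884] 125.26853415699105
```

```bash
python3 -m pendant '[{"jaw":0.3,"linear":[0,0.08,0],"twist":0},{"jaw":0.3,"linear":[0,0,0],"twist":0}]' | grep -E "ft_force"; python3 -m pendant '[{"jaw":0.3,"linear":[0,0.08,0],"twist":0},{"jaw":0.3,"linear":[0,0,0],"twist":0}]' | grep -E "ft_force"; python3 m.py
```

```text
ft_force: [-2.1, -1.1, -0.3]
ft_force: [-1.9, -4.5, 1.9]
grasp in chassis mm [-39.8  11.4  42.8] F [-1.9 -4.5  1.9] w 0.026250349322168465 q [-0.28  0.47  1.8  -0.    0.87 -1.62]
50 26 [49.9  1.5  9.3]
60 25 [59.8  0.5  8.9]
70 24 [69.5  0.   9.9]
78 15 [76.5 -0.4  9.8]
angle -49.74653 y at hole 74.71597
nose end 35 [115.85923262  -2.70748319   9.92979079] 122.28695185151594
```

The force has risen to about 4.5 N and the nose has stopped at y ≈ −1, so it has met the post. Backing off, opening and retreating.

```bash
python3 -m pendant '[{"jaw":0.3,"linear":[0,-0.3,0],"twist":0},{"jaw":0.3,"linear":[0,-0.4,0],"twist":0},{"jaw":0.5,"linear":[0,0,0],"twist":0},{"jaw":0.5,"linear":[0,0,0],"twist":0},{"jaw":0.5,"linear":[0,0,0],"twist":0},{"jaw":0.5,"linear":[0,0,-1],"twist":0},{"jaw":0.5,"linear":[0,0,-2],"twist":0},{"jaw":0.5,"linear":[0,0,-3],"twist":0},{"jaw":0.5,"linear":[0,0,-3],"twist":0},{"jaw":0.5,"linear":[0,0,-3],"twist":0},{"jaw":0.5,"linear":[0,0,0],"twist":0},{"jaw":0.5,"linear":[0,0,0],"twist":0}]' | grep -E "force|pos"; python3 m.py; python3 - <<'E'
from h import *
c=load('/tmp/topm.npz')
cv2.imwrite('pics/f.png',cv2.convertScaleAbs(cv2.resize(c['color'][115:260,225:375],None,fx=4,fy=4,interpolation=cv2.INTER_CUBIC),alpha=1.5))
E
```

```text
position: [0.5045, -0.0376, 0.2905]
ft_force: [0.2, 0.5, -1.0]
grip_force: 0.0
grasp in chassis mm [ 12.9   5.1 152.6] F [ 0.2  0.5 -1. ] w 0.043354353280205885 q [-0.3   0.3   1.67  0.    1.17 -1.64]
angle -85.4445 y at hole 988.3766
nose end 35 [116.86204387   0.93804143   9.26294006] 132.90732291285101
```

View pics/f.png

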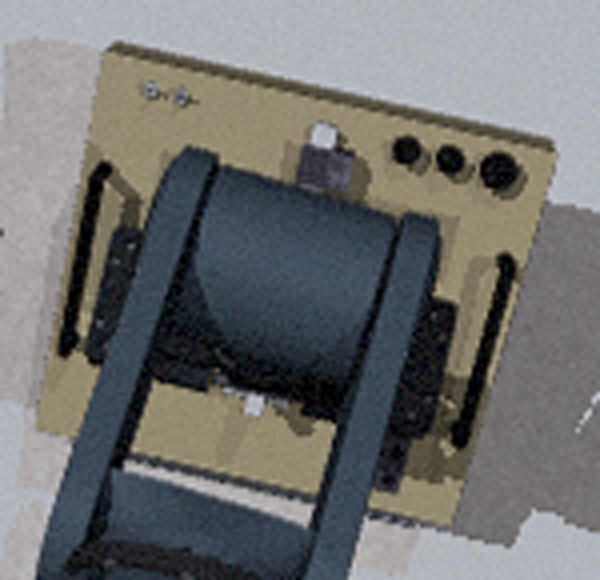

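The nose tip shows beyond the keeper at crop (324,137), so it sits under the lip, and the gripper is well clear. Handing in.

```bash
python3 -c "
from rig import robot
print(robot.hand_in())"
```

```text
the job is handed in; nothing more can be done
None
```

I turned the clamp arm end for end, refitted it flat on its pin, swung its nose under the keeper's lip to the post and released it; the last look showed it home, the four bystanders were never touched, and the job is handed in (no verdict was returned).

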